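# Open the battery bay of a backup power unit

### The arm

A 7-joint arm with a two-finger parallel gripper is mounted at the origin on the work surface. World frame = base frame: x ahead of the robot, y to its left, z up, the work surface at z = 0. Lengths are in m, angles in degrees, forces in N, time in s.
With the tool pointing down it reaches from about 0.425 to 0.875 m from the base axis. Payload 4.7 kg.
Tool frame: the origin (TCP) lies where the fingers leave the gripper's body, on its centre line; the fingertips stand 70 mm ahead of it and the grasp point (between the pads) lies 51 mm ahead of it (env.tip_reach is the distance from the TCP to the fingertips, in m); z points along the fingers, x is the direction in which the jaws open and shut, and the axes are right-handed (so a half turn about z gives the same grasp; the last joint's range is limited). The gripper opens to 87 mm and grips with 3 to 60 N. Pads are 19 mm wide; open, the fingers measure 117 mm over their backs; the gripper's body (75 mm by 190 mm) begins 51 mm behind the grasp point.
Start: joints at [-75.052, 18.392, -4.016, 83.108, 1.295, 78.541, -3.26], TCP at [0.159, 0.63, 0.292] pointing down, gripper open.
Joint ranges: [-163.93, 163.93], [-17.29, 119.83], [-79.2, 71.16], [3.27, 140.29], [-89.18, 269.18], [5.43, 117.66], [-154.24, 154.24]. Speed limits (degrees/s): [147.25, 147.25, 180, 180, 180, 180, 180].

### API

Orientations are given as [roll, pitch, yaw] about the fixed x, y, z axes, in that order (R = Rz(yaw) Ry(pitch) Rx(roll)).
In Python, from cell import env, optics, order gives the robot as it stands.
- The arm moves only by the shell command python3 -m creep 'ROWS' [FORCE]. ROWS is JSON, a list of rows, each a list of 7 numbers: the shift along the tool's x, y, z in cm, then the turn, a rotation vector about the tool's x, y, z in rad, then the opening, from 0 (shut) to 1 (fully open). A call has 1 to 20 rows; each row shifts and turns the pose as measured when the row begins, along the tool's axes as they then stand; what a row does not reach is not made up. A row lasts 1/10 s, in which the tool goes at most 50 mm and 8.59 degrees, less where a joint would pass 70% of its speed; a pose out of reach is approached as far as the arm can. A call with a gripper value outside its range is refused whole. The fingers move at their own pace and stop on an object; FORCE is the grip in N (left out, the last holds). Time passes only in rows, so rows that do not move let the fingers close. It gives the time, the measured TCP pose, the force and the opening at its end, in the units of the state.
- env.get_obs(): the state, without advancing time (a new reading comes with each control period).
- optics.read_camera(name): name is "scene" or "top"; returns a dict with "frame" (400x640x3 uint8, blue, green, red), "z_map" (400x640 float32, m along the optical axis (not along the pixel's ray), 0 where there is no reading), "fx", "fy", "cx", "cy" (pixels), "R" (3x3) and "t" (3): a world point X has camera coordinates R X + t. Camera axes: x right, y down, z forward; pixel columns grow to the right and rows downward; lengths in m; the calibration is good to about 2 mm. A picture is of the moment at which its call begins.
- order.sign_off(): hands the job in, once; it reports no verdict.
The state is a dict: "time_s": time; "qpos": joint angles; "joint_velocities": joint speeds; "effort": joint torques, N m; "tool_pos": TCP position; "tool_rot": TCP orientation; "force": force on the tool from outside, world axes, zero at the start; "wrist_torque": the same for the moment, N m; "grip_width": finger opening in m.
Only numpy, scipy, OpenCV 4.12 (cv2) and the standard library are available. Lean on these libraries where they do the work, as an engineer would, in place of code of your own. Each camera call takes 0.05 s, during which the arm holds its last target. There are 200 camera calls.

### The job

Open the battery bay of the upturned backup power unit so that its battery can be changed: press the green release tab fully in with a fingertip and, keeping it in, push the grey cover out of its rails and on along the casing until the whole bay is uncovered. Nothing is gripped or lifted: leave the cover lying flat on the casing, not hanging off its end by more than a third of its length, and do not disturb the things standing around.

Things in the scene. Friction and masses are not known exactly. Their poses are not given: they have to be found in the camera images.
- unit: the backup power unit: black casing 330 (its x) x 190 (its y) x 95 mm high, lying upside down, fixed. Origin: centre of its underside on the bench, z up. Its flat upper face (the deck) is 95 mm above the bench. On the deck along its x: tab (-146 to -109), seated cover (-105 to +10), bare deck (+10 to +165). Four rubber feet 6 mm high, 20 mm across, stand on the deck at x -143, +143, y -80, +80
- deck_end (a point): middle of the deck's far edge, at unit x +165, y 0, z 95 mm, towards which the cover is pushed
- bay (a point): centre of the mouth of the battery bay, an opening in the deck under the seated cover: unit x -86 to -4, y -45 to +45, at deck height. The battery in it has its top 4 mm below the deck
- seat (a point): where the cover's origin lies when seated (unit x -47.5, y 0, z 95 mm), axes as the unit's. Beside the seat two fixed rails with inward lips, 7.5 mm high, unit x -102 to -8, lip edges at y -54.5 and +54.5, outer sides at y -68 and +68, hold down the cover's side flanges and guide it along the unit's +x
- cover: grey battery cover, loose plastic plate 115 (x) x 120 (y, flanges included) x 8.5 mm, about 0.13 kg. Origin: centre of its underside, level with the deck; axes as the unit's. With the tab out its catch stops the cover; with the tab 4 mm in or more it slides along unit +x with under 3 N. Out of the rails after 94 mm of travel; bay uncovered from about 102 mm
- cover_rear (a point): middle of the flat rear face of the wall across the cover's tab end, to push on: 104 mm wide, from 1 to 12 mm above the deck; this point is 6 mm above the cover's underside, at cover x -57.5 mm
- corner_a (a point): lower rear corner of the cover at the end of its +y flange (cover x -57.5, y +60 mm)
- corner_b (a point): lower rear corner of the cover at the end of its -y flange (cover x -57.5, y -60 mm)
- tab_top (a point): middle of the top face of the green tab's paddle, 37 mm (unit x) x 46 mm (unit y), at unit x -127.5, y 0; 8 mm above the deck when out, level with it when fully in. It is 22.5 mm behind (unit -x of) the seated cover's rear face; the paddle ends 4 mm before that face. Fingertips pressing the paddle slide forward on it to meet the cover's rear wall and push on over deck and battery
- tab (a joint): travel of the release tab, straight down into the unit, in m: 0 out, 0.008 fully in. Its spring takes 3 N to start, 7 N fully in, and pushes it out when let go. Let go before the cover has moved, it locks the cover again; once the cover has moved 5 mm it does not
- spare_battery: bystander: dark grey spare battery block 151 x 65 x 99 mm high, loose on the bench, 2.1 kg. Origin: centre of its underside
- reagent_bottle: bystander: amber glass bottle with white cap, 42 mm across, 95 mm high, loose on the bench. Origin: centre of its underside
- slide_box: bystander: blue plastic box for microscope slides, 100 x 83 x 35 mm high, loose on the bench. Origin: centre of its underside
- screwdriver: bystander: screwdriver lying loose on the bench along its x. Origin: centre of its underside

How it is judged:
By the outcome, as a careful person would: the job done as asked, in the order asked, and still so for the second after the job is handed in, with the robot touching nothing.
It also fails if it takes over 38 s, if anything falls off the work surface, if the arm or the gripper's body presses on something with over 40 N, if the wrist force passes 120 N, or if a joint passes its speed limit or range.

## Working session

There is one attempt and no reset: what is moved stays moved. The work goes in short steps, Python scripts to look and compute and a shell command to move; the robot and the scene stay as the last step left them, time stands still between calls to the robot, and variables do not carry over. Pictures are saved under pics/ and viewed, on a budget of 10 in all, crops included, one or two more only if the job needs it, and the job is handed in when it is done.

```bash
mkdir -p pics; ls
python3 - <<'E'
from cell import env,optics,order
import cv2,numpy as np
o=env.get_obs();print({k:np.round(v,3).tolist() for k,v in o.items()},env.tip_reach)
for n in("top","scene"):
    c=optics.read_camera(n);cv2.imwrite(f"pics/{n}0.png",c["frame"]);np.savez(f"{n}0.npz",**c)
    print(n,c["fx"],c["cx"],c["cy"],np.round(-c["R"].T@c["t"],3),np.round(c["R"],3).tolist())
E
```

```text
pics
{'time_s': 0.0, 'qpos': [-75.053, 18.439, -4.018, 83.175, 1.294, 78.541, -3.261], 'joint_velocities': [0.024, 0.011, -0.049, -0.066, -0.06, -0.052, -0.042], 'effort': [0.0, -49.129, -0.404, -31.253, -0.064, 0.044, 0.0], 'tool_pos': [0.159, 0.63, 0.291], 'tool_rot': [179.996, 0.11, 75.864], 'force': [0.533, 0.351, 0.936], 'wrist_torque': [0.006, -0.04, -0.014], 'grip_width': 0.087} 0.0697
top 395.810224793441 313.91715474967003 195.8322544212987 [0.424 0.037 1.169] [[-0.0, -1.0, -0.031], [-0.99, 0.005, -0.139], [0.139, 0.03, -0.99]]
scene 485.4999805077203 319.9584046772967 191.01990534793362 [ 1.117 -0.691  0.779] [[0.822, 0.57, 0.002], [0.349, -0.5, -0.792], [-0.45, 0.652, -0.61]]
```

View pics/top0.png

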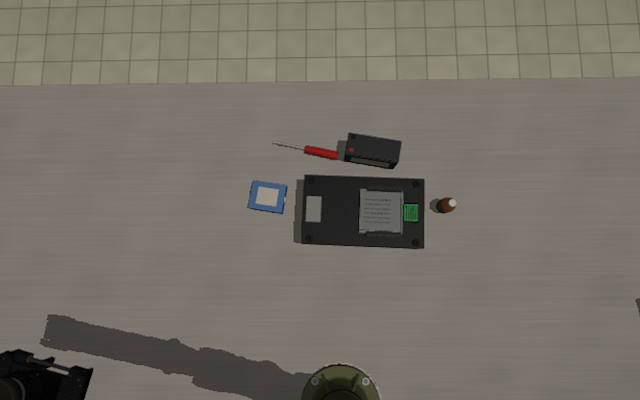

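View pics/scene0.png

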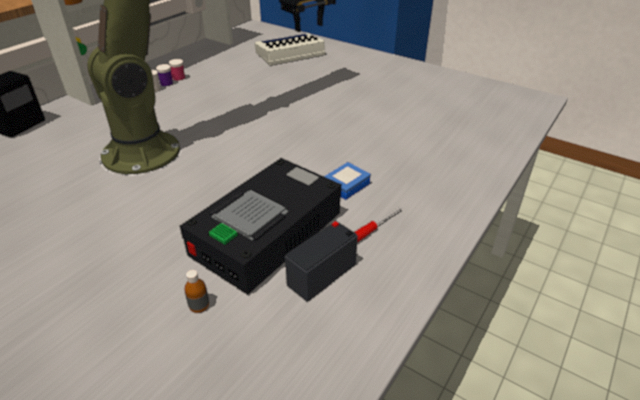

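The top view shows the unit at about (364,211) with its +x pointing image-left (world +y). The green tab is at (411,213), the cover at (381,212), the bottle at (446,205) just behind the tab end, the spare battery at (372,150) and the slide box at (267,197).

```bash
cat > h.py <<'E'
import numpy as np,cv2
def cloud(c):
    v,u=np.mgrid[:400,:640];z=c["z_map"]
    P=np.stack([(u-c["cx"])/c["fx"]*z,(v-c["cy"])/c["fy"]*z,z],-1)
    W=(P-c["t"])@c["R"]; W[z==0]=np.nan
    return W
def ray(c,u,v,h):   # pixel -> world at height h
    d=c["R"].T@np.array([(u-c["cx"])/c["fx"],(v-c["cy"])/c["fy"],1]);o=-c["R"].T@c["t"]
    return o+d*(h-o[2])/d[2]
def pix(c,X):
    p=c["R"]@np.asarray(X)+c["t"];return p[0]/p[2]*c["fx"]+c["cx"],p[1]/p[2]*c["fy"]+c["cy"]
E
python3 - <<'E'
from h import *
for n in("top","scene"):
    c=np.load(n+"0.npz");W=cloud(c);f=c["frame"].astype(int)
    b,g,r=f[...,0],f[...,1],f[...,2]
    x,y,z=W[...,0],W[...,1],W[...,2]
    roi=(x>.2)&(x<.75)&(abs(y)<.4)
    deck=roi&(z>.085)&(z<.112)
    k,l=cv2.connectedComponents(deck.astype(np.uint8))
    for i in range(1,k):
        m=l==i
        if m.sum()>60:
            p=W[m][:,:2].astype(np.float32)*1000
            print(n,m.sum(),'z',np.round(np.median(z[m]),4),cv2.minAreaRect(p))
    gm=roi&(g>r+40)&(g>b+30); print('green',gm.sum(),np.nanmedian(W[gm],0).round(4),cv2.minAreaRect((W[gm][:,:2]*1000).astype(np.float32)))
    cm=roi&(abs(r-g)<15)&(r>75)&(z>.09)&(z<.115)
    k,l,s,ce=cv2.connectedComponentsWithStats(cm.astype(np.uint8))
    for i in range(1,k):
        if s[i,4]>100: m=l==i;print('grey',s[i,4],np.nanmedian(W[m],0).round(4),cv2.minAreaRect((W[m][:,:2]*1000).astype(np.float32)))
c=np.load("top0.npz")
for u,v in((305,175),(425,180),(424,248),(303,244)): print(ray(c,u,v,.095).round(4))
print('bottle',ray(c,451,203,.095),'green c',ray(c,411,213,.103))
cv2.imwrite("pics/topz.png",cv2.resize(c["frame"][120:260,240:470],None,fx=3.4,fy=3.4,interpolation=cv2.INTER_CUBIC))
E
```

```text
top 1213 z 0.0939 ((712.1543579101562, -93.81365203857422), (150.70188903808594, 66.03580474853516), 79.70804595947266)
top 8408 z 0.0962 ((534.29736328125, -62.06805419921875), (329.7615051269531, 190.32769775390625), 87.49566650390625)
green 240 [ 0.5279 -0.1907  0.103 ] ((527.5374145507812, -190.8723602294922), (44.34894943237305, 37.37424850463867), 0.0768963024020195)
grey 1682 [ 0.5308 -0.1089  0.1036] ((532.40283203125, -110.80729675292969), (116.72406768798828, 117.88227081298828), 88.4750747680664)
grey 389 [0.5402 0.0719 0.0953] ((539.2346801757812, 71.703857421875), (41.21067810058594, 69.91401672363281), 87.72564697265625)
scene 8300 z 0.0919 ((532.888427734375, -64.77748107910156), (335.5875549316406, 195.6473846435547), 87.61036682128906)
scene 1620 z 0.0903 ((711.4088745117188, -98.87361145019531), (151.26991271972656, 64.73814392089844), 80.02371215820312)
scene 90 z 0.0913 ((555.028564453125, -308.1280822753906), (19.19145965576172, 19.364755630493164), 46.36907958984375)
green 360 [ 0.5299 -0.1949  0.0989] ((523.1657104492188, -191.3362274169922), (42.90655517578125, 58.800437927246094), 86.30517578125)
grey 258 [0.5388 0.0688 0.0914] ((538.7210693359375, 70.627197265625), (45.77094268798828, 75.24181365966797), 87.4020767211914)
grey 1748 [ 0.5332 -0.116   0.0998] ((529.9843139648438, -108.83602142333984), (127.35124969482422, 121.54623413085938), 87.6989517211914)
[0.6323 0.0941 0.095 ]
[ 0.6164 -0.2342  0.095 ]
[ 0.4322 -0.2244  0.095 ]
[0.4431 0.0989 0.095 ]
bottle [ 0.552786   -0.30147054  0.095     ] green c [ 0.52524649 -0.1914109   0.103     ]
```

View pics/topz.png

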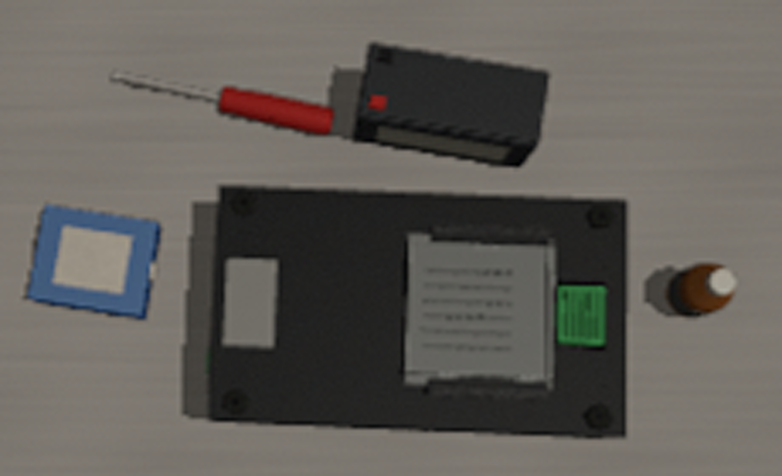

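```bash
python3 -m creep '[[-0.6,4.8,0,0,0,0.083,0.12],[-0.6,4.8,0,0,0,0.083,0.12],[-0.6,4.8,0,0,0,0.083,0.12],[-0.6,4.8,0,0,0,0.083,0.12],[-0.6,4.8,0,0,0,0.083,0.12],[-0.6,4.8,0,0,0,0.083,0.12],[-0.6,4.8,0,0,0,0.083,0.12],[-0.6,4.8,0,0,0,0.083,0.12],[-0.6,4.8,0,0,0,0.083,0.12],[-0.6,4.8,0,0,0,0.083,0.12]]' 20
```

```text
time_s: 1.1
tool_pos: [0.5038, 0.3063, 0.2831]
tool_rot: [180.0, 0.7, 27.5]
force: [1.0, 0.4, -0.5]
grip_width: 0.0157
```

```bash
python3 -m creep '[[-1.9,4.1,0,0,0,0.052,0.12],[-1.7,4.2,0,0,0,0.052,0.12],[-1.4,4.2,0,0,0,0.052,0.12],[-1.2,4.3,0,0,0,0.052,0.12],[-1.0,4.4,0,0,0,0.052,0.12],[-0.7,4.4,0,0,0,0.052,0.12],[-0.5,4.5,0,0,0,0.052,0.12],[-0.3,4.5,0,0,0,0.052,0.12],[0,4.5,0,0,0,0.052,0.12],[0.2,4.5,0,0,0,0.052,0.12]]'
python3 -m creep '[[0,0,0,0,0,0,0.12]]'
```

```text
time_s: 2.1
tool_pos: [0.5203, -0.1633, 0.2828]
tool_rot: [179.6, 0.7, -3.7]
force: [0.5, -0.2, -0.1]
grip_width: 0.0104
time_s: 2.2
tool_pos: [0.5185, -0.1712, 0.283]
tool_rot: [179.4, 0.6, -4.4]
force: [1.0, 0.3, 0.3]
grip_width: 0.0107
```

```bash
python3 -m creep '[[1.1,1.8,1.5,0.01,0.01,-0.03,0.12],[0,0,4,0,0,0,0.12],[0,0,3,0,0,0,0.12],[0,0,0,0,0,0,0.12]]'
python3 - <<'E'
from cell import env,optics
from h import *
o=env.get_obs();print(o["tool_pos"],o["tool_rot"],o["force"])
c=optics.read_camera("scene")
cv2.imwrite("pics/s1.png",cv2.resize(c["frame"][130:300,160:380],None,fx=3.5,fy=3.5,interpolation=cv2.INTER_CUBIC))
E
```

```text
time_s: 2.6
tool_pos: [0.528, -0.1921, 0.1959]
tool_rot: [-180.0, -0.0, -2.8]
force: [-0.5, -0.2, 0.7]
grip_width: 0.0106
[ 0.52800256 -0.19214629  0.19585849] [-1.79997038e+02 -3.27483635e-02 -2.84652010e+00] [-0.46331187 -0.21920872  0.72690978]
```

View pics/s1.png

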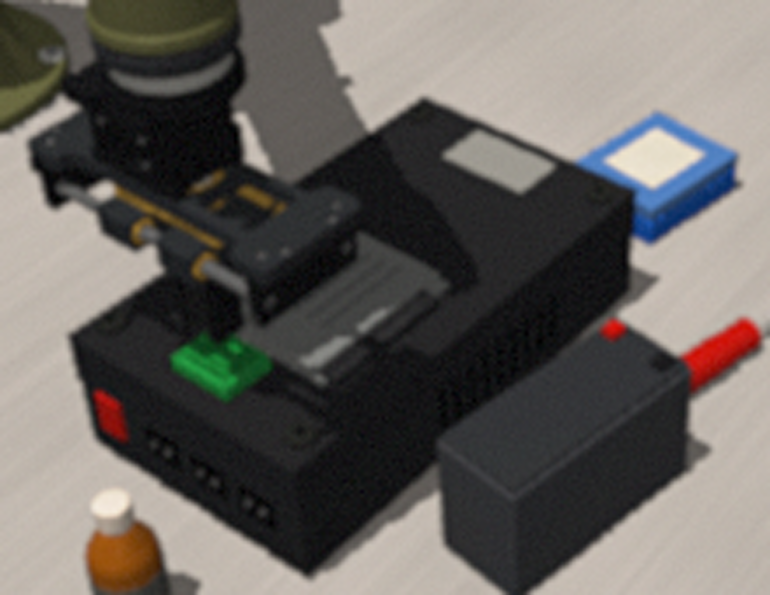

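The closed fingers stand above the green paddle (crop 225,350), the cover is seated and nothing has been disturbed. Now I'll press.

```bash
python3 -m creep '[[0,0,1.8,0,0,0,0.12],[0,0,0.3,0,0,0,0.12],[0,0,0.2,0,0,0,0.12],[0,0,0,0,0,0,0.12]]'; python3 -m creep '[[0,0,0.3,0,0,0,0.12],[0,0,0.2,0,0,0,0.12],[0,0,0,0,0,0,0.12]]'
```

```text
time_s: 3.05
tool_pos: [0.5325, -0.1914, 0.1803]
tool_rot: [-180.0, -0.6, -2.7]
force: [0.4, 0.3, 0.2]
grip_width: 0.0107
time_s: 3.35
tool_pos: [0.534, -0.1915, 0.1777]
tool_rot: [-180.0, -0.9, -2.6]
force: [0.3, -0.1, -0.2]
grip_width: 0.0107
```

```bash
python3 -m creep '[[-0.6,0,0,0,-0.016,0,0.12],[-0.1,0,0.2,0,0,0,0.12],[0,0,0,0,0,0,0.12]]'; python3 -m creep '[[0,0,0.3,0,0,0,0.12],[0,0,0.3,0,0,0,0.12],[0,0,0.3,0,0,0,0.12]]'
```

```text
time_s: 3.65
tool_pos: [0.5264, -0.1912, 0.1757]
tool_rot: [-180.0, 0.1, -2.6]
force: [0.7, 0.5, 0.4]
grip_width: 0.0106
time_s: 3.95
tool_pos: [0.5266, -0.1914, 0.1672]
tool_rot: [-180.0, 0.1, -2.6]
force: [-1.7, 0.5, 6.0]
grip_width: 0.0103
```

```bash
python3 -m creep '[[0,0,0.3,0,0,0,0.12],[0,0,0.3,0,0,0,0.12]]';python3 -m creep '[[0,0,0.3,0,0,0,0.12],[0,0,0.2,0,0,0,0.12]]'
```

```text
time_s: 4.15
tool_pos: [0.5269, -0.1917, 0.1643]
tool_rot: [-179.9, 0.1, -2.6]
force: [-11.7, 3.1, 34.6]
grip_width: 0.0107
time_s: 4.35
tool_pos: [0.5268, -0.1919, 0.1649]
tool_rot: [-179.6, 0.1, -2.6]
force: [-4.8, 2.2, 14.0]
grip_width: 0.0102
```

```bash
python3 -m creep '[[0,-0.4,0.15,0,0,0,0.12],[0,-0.4,0.15,0,0,0,0.12]]';python3 -m creep '[[0,-0.4,0.15,0,0,0,0.12],[0,-0.4,0.15,0,0,0,0.12]]'
```

```text
time_s: 4.55
tool_pos: [0.5272, -0.1896, 0.1651]
tool_rot: [180.0, -0.1, -2.8]
force: [-3.3, -5.3, 8.5]
grip_width: 0.01
time_s: 4.75
tool_pos: [0.5271, -0.1889, 0.1651]
tool_rot: [179.4, -0.2, -3.1]
force: [-4.5, -4.8, 10.7]
grip_width: 0.0108
```

```bash
python3 -m creep '[[0,-0.8,0.12,0.01,0,0,0.12],[0,-0.8,0.12,0,0,0,0.12]]';python3 -m creep '[[0,-0.7,0.12,0,0,0,0.12]]'
```

```text
time_s: 4.95
tool_pos: [0.5287, -0.1799, 0.1653]
tool_rot: [179.5, -0.6, -3.4]
force: [-1.3, -5.1, 6.2]
grip_width: 0.0106
time_s: 5.05
tool_pos: [0.5296, -0.1762, 0.1653]
tool_rot: [179.2, -0.7, -3.5]
force: [-1.1, -6.7, 7.3]
grip_width: 0.0102
```

```bash
python3 -m creep '[[-0.2,-0.7,0.2,0.012,-0.012,-0.015,0.12],[0,-0.7,0.2,0,0,0,0.12]]';python3 -m creep '[[0,-0.7,0.2,0.005,-0.005,0,0.12]]'
```

```text
time_s: 5.25
tool_pos: [0.5302, -0.1705, 0.165]
tool_rot: [179.2, -0.5, -2.8]
force: [-4.7, -8.7, 12.7]
grip_width: 0.0103
time_s: 5.35
tool_pos: [0.5309, -0.1687, 0.165]
tool_rot: [179.1, -0.4, -3.0]
force: [-2.6, -8.2, 11.1]
grip_width: 0.0102
```

Run:
```python
from cell import env,optics
from h import *
c=optics.read_camera("scene")
cv2.imwrite("pics/s2.png",cv2.resize(c["frame"][150:290,170:350],None,fx=4.2,fy=4.2,interpolation=cv2.INTER_CUBIC))
```

```text
(no output)
```

View pics/s2.png

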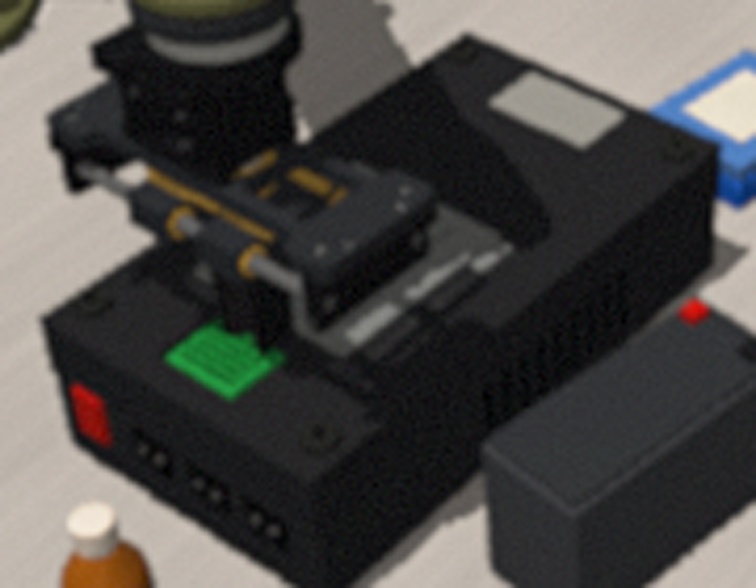

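The tab is flush with the deck (crop 225,358) and the fingers are at its front edge against the cover's wall. I'll keep pushing.

```bash
python3 -m creep '[[-0.25,-0.8,0.15,0.015,-0.01,-0.01,0.12],[-0.1,-0.8,0.15,0.01,0,0,0.12]]';python3 -m creep '[[-0.1,-0.8,0.1,0.01,0,0,0.12]]'
```

```text
time_s: 5.6
tool_pos: [0.5305, -0.1599, 0.1651]
tool_rot: [-180.0, -0.3, -2.7]
force: [-1.4, -5.1, 6.0]
grip_width: 0.0107
time_s: 5.7
tool_pos: [0.5306, -0.1548, 0.1652]
tool_rot: [-179.6, -0.5, -2.8]
force: [0.0, -4.8, 4.5]
grip_width: 0.0104
```

```bash
python3 -m creep '[[-0.1,0,-0.35,0,-0.008,0,0.12],[0,-0.4,0,0,0,0,0.12]]'
```

```text
time_s: 5.9
tool_pos: [0.5307, -0.1513, 0.1696]
tool_rot: [-179.7, -0.2, -2.8]
force: [-0.1, -4.5, 3.1]
grip_width: 0.0102
```

```bash
python3 -m creep '[[0,-0.8,0,0,0,0,0.12],[0,-0.8,0,0,0,0,0.12],[0,-0.8,0,0,0,0,0.12]]'
```

```text
time_s: 6.2
tool_pos: [0.5311, -0.1264, 0.1688]
tool_rot: [-179.7, -0.1, -2.9]
force: [0.5, -2.0, 0.9]
grip_width: 0.0104
```

```bash
python3 -m creep '[[0,-0.8,-0.03,0,0,-0.004,0.12],[0,-0.8,-0.03,0,0,0,0.12],[0,-0.8,-0.03,0,0,0,0.12]]'
```

```text
time_s: 6.5
tool_pos: [0.5314, -0.0986, 0.1687]
tool_rot: [-179.7, 0.1, -2.5]
force: [-0.2, -1.7, -0.4]
grip_width: 0.0106
```

```bash
python3 -m creep '[[0,-0.8,-0.03,0,0,-0.004,0.12],[0,-0.8,-0.03,0,0,0,0.12]]'
```

```text
time_s: 6.7
tool_pos: [0.5317, -0.0801, 0.1689]
tool_rot: [-179.6, 0.2, -2.2]
force: [0.3, -1.5, -0.3]
grip_width: 0.0105
```

```bash
python3 -m creep '[[0.1,-0.7,-0.03,0,0,0.004,0.12],[0,-0.7,-0.03,0,0,0,0.12],[0,-0.4,-0.03,0,0,0,0.12],[0,-0.2,0,0,0,0,0.12]]'
```

```text
time_s: 7.1
tool_pos: [0.5332, -0.0563, 0.1694]
tool_rot: [-179.6, 0.3, -2.3]
force: [-0.8, -1.0, -0.1]
grip_width: 0.0103
```

Run:
```python
from cell import env,optics
from h import *
o=env.get_obs();print(o["tool_pos"],o["force"])
c=optics.read_camera("scene")
cv2.imwrite("pics/s3.png",cv2.resize(c["frame"][130:290,170:370],None,fx=4,fy=4,interpolation=cv2.INTER_CUBIC))
```

```text
[ 0.53321898 -0.05632171  0.16944233] [-0.76381844 -0.99782653 -0.07249704]
```

View pics/s3.png

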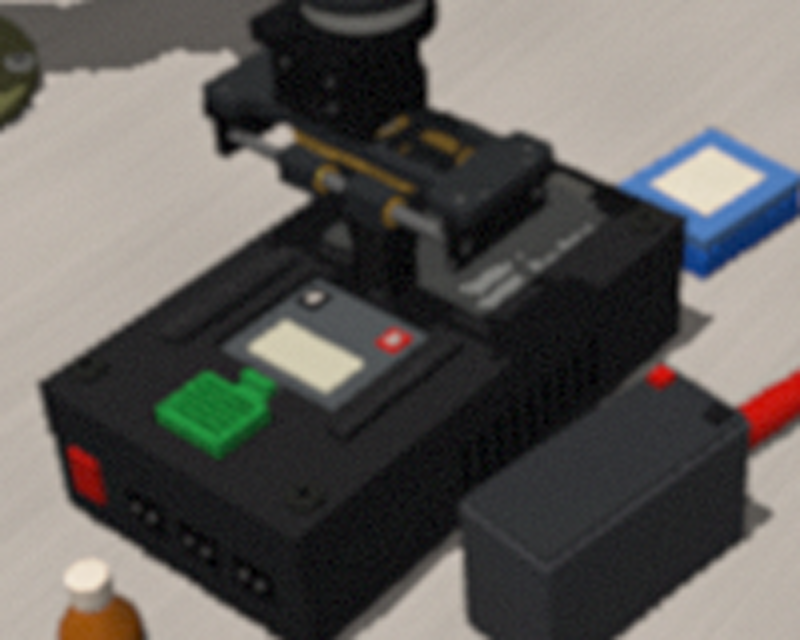

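The bay and battery (crop 325,340) are uncovered, the tab is out again and the cover lies beyond the fingers. I'll back off, lift and check from the top.

```bash
python3 -m creep '[[0,0.8,-0.1,0,0,0,0.12],[0,0.3,-2,0,0,0,0.12],[0,0,-4,0,0,0,0.12],[0,0,-4,0,0,0,0.12],[0,4,-2,0,0,0,0.12],[0,5,0,0,0,0,0.12],[0,5,0,0,0,0,0.12],[0,5,0,0,0,0,0.12],[0,5,0,0,0,0,0.12],[0,4,0,0,0,0,0.12],[0,0,0,0,0,0,0.12]]'
python3 - <<'E'
from cell import env,optics
from h import *
C=np.array([.5343,-.0621]);a=np.radians(87.5);U=np.array([[np.cos(a),-np.sin(a)],[np.sin(a),np.cos(a)]])
for n in("top","scene"):
    c=optics.read_camera(n);W=cloud(c);f=c["frame"].astype(int);r,g=f[...,2],f[...,1]
    ux=(W[...,:2]-C)@U*1000; h=W[...,2]-np.nanmedian(W[...,2][(abs(ux[...,0]+0)<150)&(abs(abs(ux[...,1])-78)<8)])
    m=(ux[...,0]>5)&(ux[...,0]<230)&(abs(ux[...,1])<85)&(h>.0045)&(h<.02)
    k,l,s,_=cv2.connectedComponentsWithStats(m.astype(np.uint8))
    m=l==1+np.argmax(s[1:,4])
    print(n,m.sum(),cv2.minAreaRect(ux[m].astype(np.float32)),ux[m].min(0),ux[m].max(0))
    if n=="top":cv2.imwrite("pics/t4.png",cv2.resize(c["frame"][120:260,240:470],None,fx=3.4,fy=3.4,interpolation=cv2.INTER_CUBIC))
E
```

```text
time_s: 8.25
tool_pos: [0.5194, -0.36, 0.2955]
tool_rot: [-179.8, 0.0, -2.3]
force: [-0.2, -0.0, 0.0]
grip_width: 0.0105
top 1617 ((78.25138092041016, 3.1470260620117188), (115.63080596923828, 120.16448211669922), 1.6974653005599976) [ 19.10684592 -57.33995929] [135.0526084   64.34587953]
scene 1378 ((73.06156921386719, 3.6166763305664062), (120.2826156616211, 110.40916442871094), 1.053775668144226) [ 13.3710156  -52.57692534] [132.89162484  59.79742914]
```

View pics/t4.png

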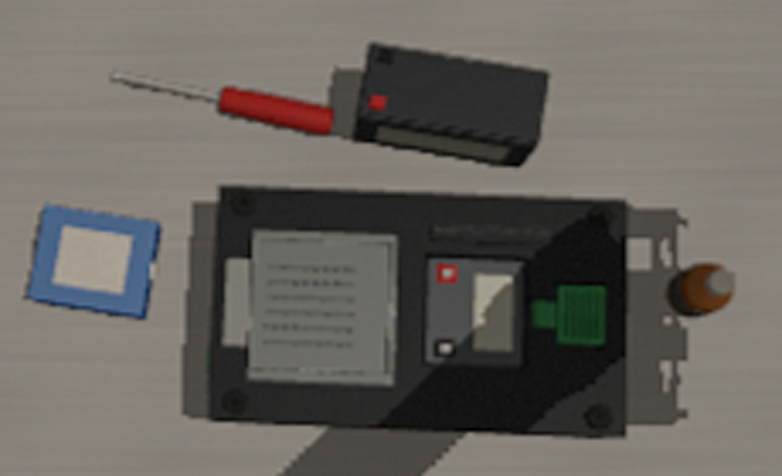

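The cover lies flat and square at unit x about 20 to 135, clear of the rails and the bay. The bystanders look unmoved and the arm is clear.

```bash
python3 -c "
from cell import order;print(order.sign_off())"
```

```text
the job is handed in; nothing more can be done
None
```

The battery bay is open and the job is handed in, at about 8 s on the robot's clock.

- **What I did:** I pressed the green tab fully in with the nearly closed fingertips. They bottomed out, with a brief peak of about 35 N vertical at the wrist. I slid them forward with the tab held in until they had passed its front edge, with the cover then about 20 mm along. Then I raised the tips to about 4 mm above the deck, pushed the cover on, backed off and lifted clear.
- **Cover:** The last top-camera check put its centre at about unit x +78 mm, which is about 125 mm of travel. The scene camera put it about 5 mm less. It is turned by less than 2° and about 3 mm to the side, lying flat with its front edge about 30 mm short of the deck end. Its rear edge is about 20 mm past the bay.
- **Surroundings:** The whole bay is visible. The tab has sprung out again, which no longer matters with the cover off. The bystanders look unmoved in the images; I did not measure them again. The arm is touching nothing.

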